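# Seat a filter wheel on its drive shaft and pin

## Task

Take the filter wheel off its storage stand and fit it on the filter wheel drive, hub up: lower it over the central shaft and turn it gently until its pin hole drops over the drive pin, so that it lies fully home and flat on the drive plate, then let go. Never force it down or jam it hard against the pin or shaft, and leave the other things on the table where they are.

Things in the scene. Friction and masses are not known exactly. Their poses are not given: they have to be found in the camera images.
- spare_wheel: the filter wheel, dark grey metal, about 0.22 kg: a round disc 100 mm in diameter, 8 mm thick, with six black windows, a hub block on top and a 14 mm bore on the axis through hub and disc. One 10 mm pin hole goes through the disc near its rim, centred 40 mm from the axis in the wheel's +x. Origin: on the axis at the disc's underside; z up.
- hub_top (a point): middle of the top of the wheel's hub, 40 mm above the disc's underside. The hub is a block with flat upright sides, 28 mm long along the wheel's x, 24 mm wide along the wheel's y (the flats to grip) and 32 mm tall above the disc.
- stand: low black round storage stand, fixed, 68 mm in diameter, 12 mm tall, with an 11 mm spigot that rises a further 12 mm out of its middle. The wheel lies on it, hub up, with the spigot in its bore. Origin: centre of the underside.
- drive_unit: the filter wheel drive, fixed: a black housing 100x100x45 mm with a round dark steel drive plate, 94 mm in diameter, on top; the plate's upper face is 50 mm above the table. A bright shaft and drive pin stand up from the plate. Origin: centre of the underside; its face with an aluminium label plate looks to its -x (towards the robot).
- seat (a point): point on the shaft's axis at the drive plate's upper face, axes as the housing's. The wheel's origin comes here when fully home; while the disc rides on the pin's top it is 7 mm higher. The shaft is 12 mm in diameter and 26 mm tall, its last 5 mm tapered to 7 mm.
- shaft_tip (a point): top of the shaft. The drive pin near the rim of the plate is 7 mm in diameter, 7 mm tall, top edge broken by 1 mm, centred 40 mm from the shaft's axis. The plate was left at some angle: the pin stands up to 0.8 rad to either side of the housing's +x (far side); this angle is not measured, so look or feel for it. The motor holds the plate: it does not turn under a light load.
- petri_dish: bystander, to be left alone: closed clear petri dish, 60 mm across, 15 mm tall. Origin: centre of the underside.
- dust_cap: bystander, to be left alone: black round dust cap, 34 mm across, 11 mm tall. Origin: centre of the underside.
- coupler: bystander, to be left alone: small stepped grey fibre coupler, 24 mm across, 30 mm tall. Origin: centre of the underside.
- objective_can: bystander, to be left alone: clear canister with a black lid, 45 mm across, 64 mm tall. Origin: centre of the underside.
- tweezers: bystander, to be left alone: steel tweezers lying flat, 124 mm long along their y, 11 mm wide, 10 mm tall. Origin: centre of the underside.
- cover_glass_box: bystander, to be left alone: small white box, 33x33x19 mm. Origin: centre of the underside.

How it is judged:
By the outcome, as a careful person would: the job done as asked, in the order asked, and still so for the second after the job is handed in, with the robot touching nothing.
It also fails if it takes over 70 s, if anything falls off the work surface, if the arm or the gripper's body presses on something with over 40 N, if the wrist force passes 120 N, or if a joint passes its speed limit or range.

## Robot

A 6-joint arm with a two-finger parallel gripper is mounted at the origin on a cart in front of the work surface, level with it; the furniture and walls round the work are solid. World frame = base frame: x ahead of the robot, y to its left, z up, the work surface at z = 0. Lengths are in m, angles in rad, forces in N, time in s.
With the tool pointing down it reaches from about 0.425 to 0.95 m from the base axis. Payload 3.5 kg.
Tool frame: the origin (TCP) lies at the very end of the fingers, on their centre line; the grasp point (between the pads) lies 19 mm behind it; z points along the fingers, y is the line along which they close (so a half turn about z gives the same grasp; the last joint's range is limited). The gripper opens to 85 mm and grips with 20 to 120 N. Pads are 22 mm wide; open, the fingers measure 114 mm over their backs; the gripper's body (76 mm by 85 mm) begins 54 mm behind the grasp point. The pads swing forward as they close: fully open they stand 13 mm farther back than shut.
Start: joints at [1.122, 0.286, 1.577, -0, 1.279, -0.15], TCP at [0.199, 0.645, 0.231] pointing down, gripper open.
Joint ranges: [-2.77, 2.77], [-0.9, 2.22], [0.21, 2.48], [-1.53, 4.67], [0.24, 2.81], [-2.84, 2.84]. Speed limits (rad/s): [2.79, 2.79, 3.14, 3.14, 3.14, 3.14].

## Interface

Orientations are given as a unit quaternion [x, y, z, w].
In Python, from plant import ctrl gives the robot as it stands.
- The arm moves only by the tool carry_out, never from a script. Its argument "deltas" is one flat list of numbers, 6 for each row, row after row: the shift along the tool's x, y, z in m, then the turn, a rotation vector about the tool's x, y, z in rad. A call has 1 to 5 rows; each row is the pose to reach, as a shift and turn from the pose commanded when the call began, along the tool's axes at that moment; what a row does not reach only later rows make up. A row lasts 1/8 s, in which the tool goes at most 62.5 mm and 10.7 degrees, less where a joint would pass 70% of its speed; a pose out of reach is approached as far as the arm can. A call with a gripper value outside its range is refused whole. "grip" is the opening in per cent of the stroke, from 0 (shut) to 100 (fully open), set as the call begins (left out, the last holds). The fingers move at their own pace and stop on an object; "grip_force" is the grip in N (left out, the last holds). Time passes only in rows, so rows that repeat a pose let the fingers close. It gives the time, the measured TCP pose, the force, the opening and the grip force at its end, in the units of the state.
- ctrl.get_state(): the state, without advancing time (a new reading comes with each control period).
- ctrl.read_camera(name): name is "scene" or "side" or "wrist"; returns (picture, depth): 480x640x3 uint8, red, green, blue; 480x640 float32, m along the optical axis (not along the pixel's ray), 0 where there is no reading.
- ctrl.camera_model(name): a dict with "intrinsics" (3x3 intrinsics, pixels), "k1" (the pictures are not rectified: a ray, as slopes to the right and down, at radius r is drawn at 1 + k1 r^2 times it, then the intrinsics apply), "extrinsics" (4x4, takes a point from world to camera coordinates); the wrist camera has in their place "hand_eye" (4x4, takes a point from camera to tool coordinates, whose origin is the TCP and whose axes are the flange's). Camera axes: x right, y down, z forward; pixel columns grow to the right and rows downward; lengths in m; the calibration is good to about 2 mm. A picture is of the moment at which its call begins: read the wrist's pose just before it. camera_model takes no time and is no camera call.
- ctrl.sign_off(): hands the job in; it is judged then, once.
Trained networks look in the newest picture that a camera, given by its name, has taken for a name from the list of things; names that differ only in an ending like _2 or _b are one class to them, and where a whole thing is asked for, a point or a joint stands for the part that bears it (a point fixed in the world has none). Each returns a list of dicts, best first, with "score" (0 to 1); they miss things now and then, are a little off and sometimes report something else, mostly with a low value. They report only what shows in the picture. A call takes as long as a camera call.
- ctrl.find_in(camera, query): "uv" ([column, row] in pixels, amid what is visible of it).
The state is a dict: "time": time; "qpos": joint angles; "dq": joint speeds; "joint_efforts": joint torques, N m; "eef_pos": TCP position; "tcp_rot": TCP orientation; "contact_force": force on the tool from outside, world axes, zero at the start; "wrist_torque": the same for the moment, N m; "opening": opening from 0.0 (shut) to 1.0 (fully open); "finger_force": force on a finger pad.
Only numpy, scipy, OpenCV 4.12 (cv2) and the standard library are available. Lean on these libraries where they do the work, as an engineer would, in place of code of your own. Each camera call takes 0.05 s, during which the arm holds its last target. There are 200 camera calls.

## Working session

There is one attempt and no reset: what is moved stays moved. The work goes in short steps, Python scripts to look and compute and a tool call to move; the robot and the scene stay as the last step left them, time stands still between calls to the robot, and variables do not carry over. Pictures are saved under pics/ and viewed, at most 10 in all, crops included, and the job is handed in when it is done.

Besides the shell and the picture viewer there is one more tool, called after "Request:" as a command line: name --argument value ..., lists and objects as JSON in quotes. carry_out: Moves the arm, as the interface text tells. Its arguments: {"type":"object","properties":{"deltas":{"type":"array"},"grip":{"type":"number"},"grip_force":{"type":"number"}},"required":["deltas"]}

```bash
mkdir -p pics; cat > h.py <<'E'
import numpy as np, cv2
from plant import ctrl
from scipy.spatial.transform import Rotation as R
def cam(n):
    m=ctrl.camera_model(n); K=np.array(m["intrinsics"])
    if n=="wrist":
        s=ctrl.get_state(); T=np.eye(4); T[:3,:3]=R.from_quat(s["tcp_rot"]).as_matrix(); T[:3,3]=s["eef_pos"]
        C=T@np.array(m["hand_eye"])
    else: C=np.linalg.inv(np.array(m["extrinsics"]))
    return K,m["k1"],C
def rays(uv,K,k1):
    uv=np.atleast_2d(np.asarray(uv,float)); 
    return cv2.undistortPoints(uv[:,None],K,np.array([k1,0,0,0.])).reshape(-1,2)
def at_z(uv,M,z):
    K,k1,C=M; r=rays(uv,K,k1); d=np.c_[r,np.ones(len(r))]@C[:3,:3].T
    return C[:3,3]+d*((z-C[2,3])/d[:,2])[:,None]
def cloud(dep,M):
    K,k1,C=M; h,w=dep.shape; u,v=np.meshgrid(np.arange(w),np.arange(h))
    r=rays(np.c_[u.ravel(),v.ravel()],K,k1); p=np.c_[r,np.ones(len(r))]*dep.reshape(-1,1)
    return (p@C[:3,:3].T+C[:3,3]).reshape(h,w,3)
def proj(P,M):
    K,k1,C=M; p=(np.atleast_2d(P)-C[:3,3])@C[:3,:3]
    return cv2.projectPoints(p[:,None],np.zeros(3),np.zeros(3),K,np.array([k1,0,0,0.]))[0].reshape(-1,2)
def shot(n,name=None):
    M=cam(n); p,d=ctrl.read_camera(n); p=np.asarray(p)
    np.savez(f"last_{n}.npz",p=p,d=d,K=M[0],k1=M[1],C=M[2])
    if name: cv2.imwrite("pics/"+name,p[:,:,::-1])
    return p,np.asarray(d),M
E
python3 - <<'E'
from h import *
print(ctrl.get_state())
for n in ["scene","side"]:
    p,d,M=shot(n,n+"0.png"); P=cloud(d,M); print(n,M[2].round(3).tolist(),M[0].tolist(),M[1])
    for q in ["spare_wheel","hub_top","stand","drive_unit","shaft_tip","seat","petri_dish","dust_cap","coupler","objective_can","tweezers","cover_glass_box"]:
        r=ctrl.find_in(n,q)[:2]
        for x in r:
            u,v=[int(round(t)) for t in x["uv"]]; print(q,round(x["score"],2),u,v,P[min(v,479),min(u,639)].round(3))
E
```

```text
{'time': 0.0, 'qpos': array([ 1.12199520e+00,  2.87176442e-01,  1.57819692e+00,  1.44690443e-05,
        1.27858519e+00, -1.49984890e-01]), 'dq': array([ 0.00091122, -0.00135912,  0.00028092,  0.00031889, -0.00052047,
       -0.0002188 ]), 'joint_efforts': array([-7.38932267e-04, -4.06002867e+01, -2.92613411e+01, -2.08182000e-04,
        5.91886041e-03, -3.87788063e-06]), 'eef_pos': array([0.19838103, 0.64449785, 0.2299292 ]), 'tcp_rot': array([ 1.48854834e-01,  9.88858351e-01, -1.12828402e-03, -3.55516682e-04]), 'contact_force': array([-0.04970516,  0.12934676,  1.05239647]), 'wrist_torque': array([-0.03815759, -0.01443209, -0.00249231]), 'finger_force': 0.0, 'opening': 0.9969830693859877}
scene [[0.624, -0.372, 0.687, -0.164], [-0.781, -0.302, 0.546, -0.48], [0.004, -0.878, -0.479, 0.573], [0.0, 0.0, 0.0, 1.0]] [[571.0336877779414, 0.0, 323.36052418924163], [0.0, 571.0336877779414, 233.84639703491013], [0.0, 0.0, 1.0]] -0.11451067431760906
spare_wheel 0.87 175 260 [0.362 0.287 0.031]
hub_top 0.86 175 259 [0.365 0.29  0.03 ]
drive_unit 0.94 328 247 [0.553 0.079 0.048]
shaft_tip 0.56
[... 569 characters left out ...]
577], [0.0, 0.0, 0.0, 1.0]] [[525.7346605022144, 0.0, 320.943023819282], [0.0, 525.7346605022144, 235.8588970970407], [0.0, 0.0, 1.0]] -0.05799343848954371
spare_wheel 0.88 368 360 [0.371 0.316 0.019]
hub_top 0.95 367 356 [0.373 0.315 0.025]
stand 0.67 300 252 [0.569 0.148 0.049]
drive_unit 0.75 296 251 [0.577 0.148 0.048]
shaft_tip 0.63 302 252 [0.566 0.146 0.048]
seat 0.93 299 248 [0.577 0.136 0.048]
seat 0.44 368 356 [0.372 0.316 0.027]
petri_dish 0.45 353 212 [0.263 0.657 0.468]
dust_cap 0.81 294 327 [0.507 0.291 0.01 ]
coupler 0.79 264 306 [0.572 0.273 0.017]
objective_can 0.9 256 216 [0.709 0.071 0.049]
tweezers 0.68 257 381 [0.502 0.411 0.008]
tweezers 0.46 255 215 [0.711 0.071 0.051]
```

```bash
python3 - <<'E'
import cv2,numpy as np
a=cv2.imread("pics/scene0.png");b=cv2.imread("pics/side0.png")
c=[a[190:330,90:290],a[170:310,240:440],b[270:410,270:470],b[170:310,200:400]]
c=[cv2.resize(x,(400,280),interpolation=cv2.INTER_CUBIC) for x in c]
cv2.imwrite("pics/m.png",np.vstack([np.hstack(c[:2]),np.hstack(c[2:])]))
E
```

```text
(no output)
```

View pics/m.png

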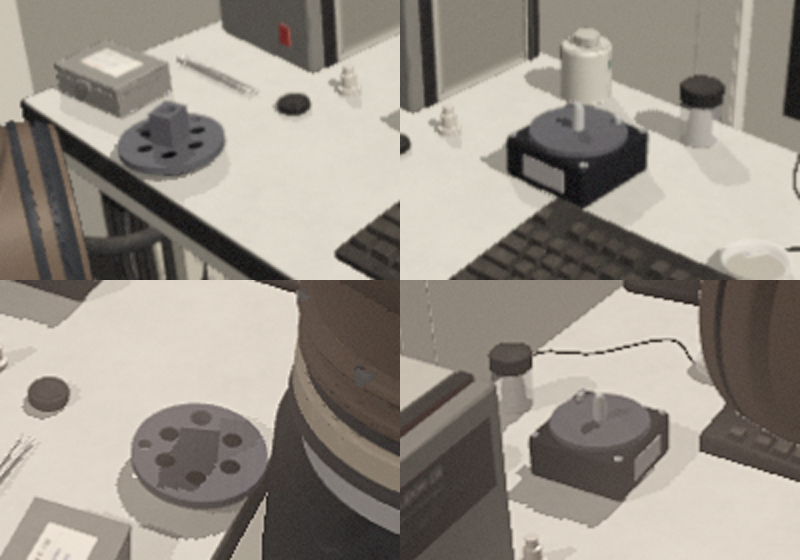

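View pics/scene0.png

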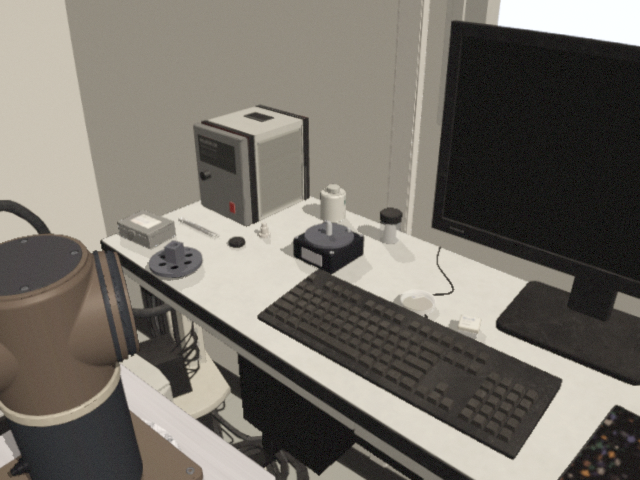

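```bash
python3 - <<'E'
from h import *
for n in ["scene","side"]:
    f=np.load(f"last_{n}.npz"); P=cloud(f["d"],(f["K"],float(f["k1"]),f["C"])); ok=f["d"]>0
    for nm,c,z,rr in [("plate",(.57,.11),.05,.09),("housetop",(.57,.11),.045,.09),("disc",(.37,.3),.02,.09),("hubtop",(.37,.3),.052,.05)]:
        m=ok&(np.abs(P[...,2]-z)<.003)&(np.hypot(P[...,0]-c[0],P[...,1]-c[1])<rr); q=P[m]
        if len(q)<8: print(n,nm,len(q)); continue
        lo,hi=np.percentile(q,[1,99],axis=0); (cc,r)=cv2.minEnclosingCircle(q[:,:2].astype(np.float32))
        print(n,nm,len(q),q.mean(0).round(4),lo.round(3),hi.round(3),np.round(cc,4),round(r,4))
E
```

```text
scene plate 930 [0.584  0.1032 0.0506] [0.543 0.061 0.047] [0.634 0.151 0.053] [0.5894 0.1042] 0.0641
scene housetop 437 [0.5688 0.0906 0.0453] [0.539 0.057 0.042] [0.637 0.156 0.048] [0.587  0.1055] 0.0687
scene disc 940 [0.3683 0.2935 0.0203] [0.325 0.252 0.017] [0.422 0.35  0.023] [0.3743 0.3019] 0.0526
scene hubtop 126 [0.373  0.3016 0.0522] [0.358 0.289 0.049] [0.391 0.315 0.054] [0.3744 0.301 ] 0.0189
side plate 986 [0.5895 0.1138 0.0488] [0.546 0.066 0.047] [0.635 0.156 0.051] [0.5913 0.1114] 0.0489
side housetop 635 [0.5812 0.1252 0.0453] [0.542 0.065 0.042] [0.639 0.16  0.048] [0.5906 0.1112] 0.0668
side disc 1833 [0.3714 0.312  0.0185] [0.326 0.258 0.017] [0.422 0.354 0.021] [0.3747 0.3054] 0.0515
side hubtop 192 [0.3743 0.3057 0.0506] [0.359 0.291 0.049] [0.389 0.319 0.052] [0.374  0.3047] 0.0175
```

```bash
cat >> h.py <<'E'
def to(p,yaw=None,cmd=None):
    """delta from commanded/measured pose: tool pointing straight down at p, tool y axis at world angle yaw (mod pi, nearest)"""
    s=ctrl.get_state(); Rm=R.from_quat(s["tcp_rot"]).as_matrix(); x=s["eef_pos"] if cmd is None else np.array(cmd)
    y0=np.arctan2(Rm[1,1],Rm[0,1]); yaw=y0 if yaw is None else y0+(yaw-y0+np.pi/2)%np.pi-np.pi/2
    y=np.array([np.cos(yaw),np.sin(yaw),0]); z=np.array([0,0,-1.]); T=np.c_[np.cross(y,z),y,z]
    return np.round(np.r_[Rm.T@(np.array(p)-x),R.from_matrix(Rm.T@T).as_rotvec()],4).tolist()
E
python3 - <<'E'
from h import *
print(np.array(ctrl.camera_model("wrist")["hand_eye"]).round(3).tolist())
Rm=R.from_quat(ctrl.get_state()["tcp_rot"]).as_matrix(); print(Rm.round(3).tolist())
print(to([.3745,.3035,.23]))
# hub yaw from depth cloud of hub top
for n in ["scene","side"]:
    f=np.load(f"last_{n}.npz"); P=cloud(f["d"],(f["K"],float(f["k1"]),f["C"]))
    q=P[(f["d"]>0)&(P[...,2]>.045)&(P[...,2]<.056)&(np.hypot(P[...,0]-.3745,P[...,1]-.3035)<.03)]
    print(cv2.minAreaRect((q[:,:2]*1000).astype(np.float32)))
E
```

```text
[[-0.001, -0.956, -0.294, 0.076], [1.0, -0.001, -0.0, -0.0], [0.0, -0.294, 0.956, -0.141], [0.0, 0.0, 0.0, 1.0]]
[[-0.956, 0.294, 0.0], [0.294, 0.956, 0.0], [-0.0, 0.0, -1.0]]
[-0.2686, -0.2747, 0.0013, 0.0, 0.0, -0.0]
((373.20806884765625, 301.9674377441406), (33.612953186035156, 26.092105865478516), 20.53683090209961)
((374.4881286621094, 304.85357666015625), (28.13567352294922, 27.20095443725586), 16.95998764038086)
```

Request:
carry_out --deltas '[-0.04,-0.04,0,0,0,0,-0.083,-0.085,0,0,0,0,-0.126,-0.13,0,0,0,0,-0.17,-0.175,0,0,0,0,-0.21,-0.216,0,0,0,0]'

```text
time: 1.92
eef_pos: [0.3365, 0.375, 0.2316]
tcp_rot: [0.149, 0.989, 0.0, 0.0]
contact_force: [0.5, -0.4, 0.9]
opening: 1.004
finger_force: 0.0
```

Request:
carry_out --deltas '[-0.04,-0.04,0,0,0,0,-0.0586,-0.0587,0,0,0,0,-0.0586,-0.0587,0,0,0,0]'

```text
time: 2.3
eef_pos: [0.3753, 0.3023, 0.2316]
tcp_rot: [0.151, 0.989, 0.0, 0.0]
contact_force: [-0.5, -0.3, 0.3]
opening: 1.001
finger_force: 0.0
```

```bash
python3 - <<'E'
from h import *
p,d,M=shot("wrist","w1.png"); s=ctrl.get_state(); print(s["time"],s["eef_pos"],s["tcp_rot"],s["contact_force"],s["qpos"])
P=cloud(d,M)
for q in ["spare_wheel","hub_top"]:
    for x in ctrl.find_in("wrist",q)[:1]:
        u,v=[int(round(t)) for t in x["uv"]]; print(q,x,P[v,u])
for z in (.02,.052):
    m=(d>0)&(abs(P[...,2]-z)<.004)&(np.hypot(P[...,0]-.3745,P[...,1]-.3035)<.08); q=P[m]; 
    if len(q)>5: print(z,len(q),q.mean(0),cv2.minEnclosingCircle(q[:,:2].astype(np.float32)),cv2.minAreaRect((q[:,:2]*1000).astype(np.float32)))
E
```

```text
2.35 [0.3747723  0.30318985 0.23156156] [1.49826252e-01 9.88712274e-01 3.60729793e-04 5.43624405e-05] [0.089451   0.26593312 0.31706128] [ 4.69054967e-01 -1.50816132e-01  2.03745575e+00  5.51662973e-04
  1.25444568e+00 -8.01127751e-01]
spare_wheel {'uv': [315.5, 192.3], 'score': 0.8} [0.36329996 0.30557952 0.05075051]
hub_top {'uv': [319.1, 195.2], 'score': 0.88} [0.36681061 0.30723377 0.04978805]
0.02 7229 [0.37022368 0.304247   0.01865325] ((0.3729913532733917, 0.3037615120410919), 0.050324250012636185) ((372.9849548339844, 303.56072998046875), (99.57447052001953, 99.75879669189453), 26.597301483154297)
0.052 684 [0.37262797 0.30373768 0.0507488 ] ((0.3728333115577698, 0.30393317341804504), 0.017923403531312943) ((372.85797119140625, 303.6405334472656), (28.137815475463867, 24.164655685424805), 16.913257598876953)
```

View pics/w1.png

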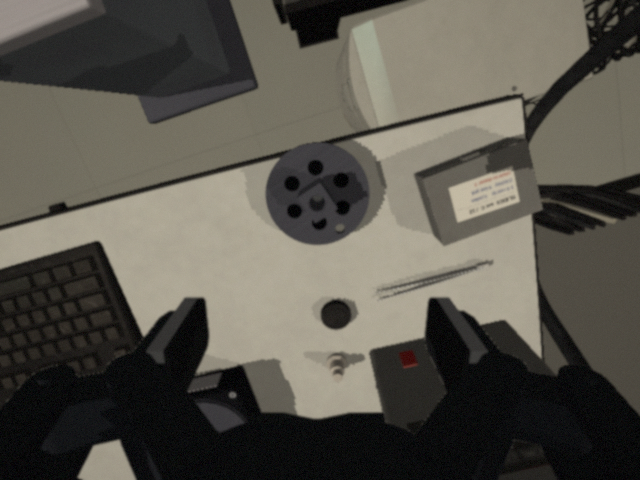

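```bash
python3 - <<'E'
from h import *
f=np.load("last_wrist.npz"); M=(f["K"],float(f["k1"]),f["C"])
h=at_z([[340,228]],M,.02)[0]; v=h[:2]-[.3728,.3038]; print("hole",h,np.hypot(*v),np.degrees(np.arctan2(v[1],v[0])))
g=np.zeros((20,20))
for n in ["scene","side"]:
    f=np.load(f"last_{n}.npz"); P=cloud(f["d"],(f["K"],float(f["k1"]),f["C"]))
    q=P[(f["d"]>0)&(P[...,0]>.3)&(P[...,0]<.9)&(P[...,1]>-.2)&(P[...,1]<.5)&(P[...,2]>.03)]
    if n=="side": q=q[(q[:,0]>.45)]
    i=((q[:,0]-.3)/.04).astype(int); j=((q[:,1]+.2)/.04).astype(int)
    np.maximum.at(g,(i,j),q[:,2])
print("cols y",[round(-.2+.04*k,2) for k in range(18)])
for i in range(15): print(round(.3+.04*i,2),(g[i,:18]*100).round().astype(int))
print(to([.589,.108,.25]))
E
```

```text
hole [0.41035555 0.31553134 0.02      ] 0.039345184668255775 17.347391435802873
cols y [-0.2, -0.16, -0.12, -0.08, -0.04, 0.0, 0.04, 0.08, 0.12, 0.16, 0.2, 0.24, 0.28, 0.32, 0.36, 0.4, 0.44, 0.48]
0.3 [0 0 0 0 0 0 0 0 0 0 0 0 0 0 0 0 0 0]
0.34 [0 0 0 0 0 0 0 0 0 0 0 0 6 0 0 3 4 4]
0.38 [3 3 3 3 3 3 3 0 0 0 0 0 5 0 4 4 4 4]
0.42 [4 4 4 4 4 4 4 0 0 0 0 0 0 0 0 4 4 4]
0.46 [4 4 4 4 4 4 4 0 0 0 0 0 0 0 0 0 0 0]
0.5 [0 3 3 3 3 3 5 5 4 0 0 0 0 0 0 0 0 0]
0.54 [ 0  0  0  0  0  0  5  5  5  4  0  3 20 21 21 21 21  0]
0.58 [ 0  0  0  0  0  0  5  8  5  4  0  0 20 21 21 21 21  0]
0.62 [46 46 46 43  0  0  5  6  5  4  0  0 20 20 20 21 20  0]
0.66 [ 0  0 43  0  0  0  6  0  0  6  7  0 20 21 21 21 20  0]
0.7 [ 0  0  0  0  0  7  7  0  0  8  8  0 20 21 21 21 20  0]
0.74 [ 0  0  0  0  0  0  6  0  0  7  8  0 20 21 21 21 21 16]
0.78 [31 31 31 47 47 47 46 46 45  0  0  0  0  0  0 17 17 16]
0.82 [31 31 31 47 47 46 46 45 46 47 47 48 48 49 49 49 43 43]
0.86 [48 48 47 47  0  0  0  0  0  0  0  0  0  0  0  0  0  0]
[-0.263, -0.1243, -0.0187, 0.0004, -0.0002, 0.0]
```

Request:
carry_out --deltas '[-0.05,-0.024,-0.004,0,0,0,-0.105,-0.05,-0.01,0,0,0,-0.16,-0.075,-0.015,0,0,0,-0.215,-0.1,-0.019,0,0,0,-0.263,-0.1243,-0.019,0,0,0]'

```text
time: 3.08
eef_pos: [0.5909, 0.1074, 0.2507]
tcp_rot: [0.148, 0.989, 0.0, 0.0]
contact_force: [0.4, 1.0, 0.3]
opening: 0.997
finger_force: 0.0
```

Request:
carry_out --deltas '[0,0,0,0,0,0,0,0,0,0,0,0]'

```text
time: 3.32
eef_pos: [0.5887, 0.1086, 0.2497]
tcp_rot: [0.148, 0.989, 0.0, -0.001]
contact_force: [0.1, 0.4, 0.0]
opening: 1.0
finger_force: 0.0
```

```bash
python3 - <<'E'
from h import *
p,d,M=shot("wrist"); s=ctrl.get_state(); print(s["time"],s["eef_pos"],s["tcp_rot"],s["qpos"])
P=cloud(d,M)
c=np.array([.589,.108])
for nm,lo,hi,r in [("plate",.047,.053,.052),("pin",.0545,.0595,.055),("shaft",.068,.08,.04)]:
    m=(d>0)&(P[...,2]>lo)&(P[...,2]<hi)&(np.hypot(P[...,0]-c[0],P[...,1]-c[1])<r); q=P[m]
    if len(q)>3: print(nm,len(q),q.mean(0),np.median(q,0),cv2.minEnclosingCircle(q[:,:2].astype(np.float32)), cv2.minAreaRect((q[:,:2]*1000).astype(np.float32)))
for q in ["drive_unit","shaft_tip","seat"]:
    for x in ctrl.find_in("wrist",q)[:1]: print(q,x,at_z(x["uv"],M,.076),at_z(x["uv"],M,.05))
u,v=proj([[.589,.108,.05]],M)[0].astype(int); print(u,v)
u0=max(u-80,0);v0=max(v-60,0); print(u0,v0)
cv2.imwrite("pics/drive.png",cv2.resize(p[v0:v0+120,u0:u0+160,::-1],(800,600),interpolation=cv2.INTER_CUBIC))
E
```

```text
3.375 [0.58842828 0.1089497  0.24996215] [ 1.47843744e-01  9.89010568e-01  1.51524911e-04 -5.48458842e-04] [ 1.34620326e-02  1.05754522e-01  1.75157156e+00  4.95924955e-04
  1.28530035e+00 -1.26069876e+00]
plate 7438 [0.58758236 0.10906105 0.04886924] [0.58653024 0.10955144 0.04885377] ((0.5893528461456299, 0.10846354067325592), 0.04718535393476486) ((589.2470703125, 108.21237182617188), (92.9732666015625, 93.32171630859375), 76.48188018798828)
pin 49 [0.61212479 0.09226442 0.0562751 ] [0.62080451 0.08673753 0.05613701] ((0.6045811176300049, 0.0977054089307785), 0.024522049352526665) ((603.94287109375, 96.91267395019531), (10.682708740234375, 48.8223876953125), 52.780364990234375)
shaft 140 [0.58846651 0.10884918 0.07298054] [0.58833874 0.10897258 0.07297332] ((0.5921105146408081, 0.10754324495792389), 0.004999922588467598) ((588.9100952148438, 108.55451202392578), (11.460342407226562, 11.157960891723633), 70.7252426147461)
drive_unit {'uv': [316.8, 195.2], 'score': 0.7} [[0.57783489 0.11218367 0.076     ]] [[0.58290755 0.11064683 0.05      ]]
shaft_tip {'uv': [317.6, 197.8], 'score': 0.77} [[0.5801992  0.11217384 0.076     ]] [[0.5854668  0.11063619 0.05      ]]
seat {'uv': [317.3, 197.3], 'score': 0.75} [[0.57970703 0.11205617 0.076     ]] [[0.58493405 0.11050882 0.05      ]]
316 202
236 142
```

View pics/drive.png

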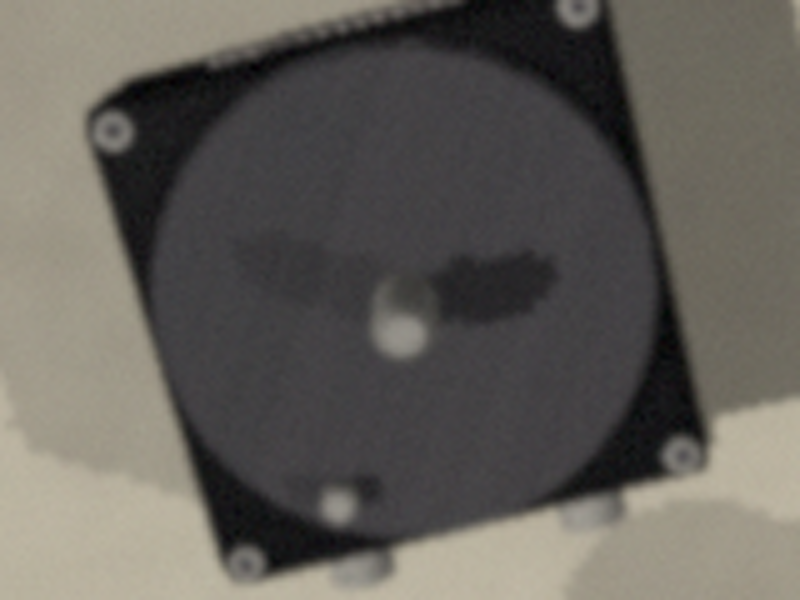

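```bash
python3 - <<'E'
from h import *
f=np.load("last_wrist.npz"); M=(f["K"],float(f["k1"]),f["C"])
a=at_z([[303.6,242.6]],M,.0565)[0]; b=at_z([[316.6,209.6]],M,.075)[0]; print(a,b)
for c in ([.5893,.1084],b[:2]):
    v=a[:2]-c; print(np.hypot(*v),np.degrees(np.arctan2(v[1],v[0])))
# approach above wheel, y axis along wheel y (107deg)
print(to([.3729,.3037,.12],np.radians(107)))
y=R.from_quat(ctrl.get_state()["tcp_rot"]).as_matrix(); print(np.degrees(np.arctan2(y[1,1],y[0,1])))
E
```

```text
[0.62137294 0.08580967 0.0565    ] [0.5901073  0.10823284 0.075     ]
0.03923004986528234 -35.15865706340313
0.03847517696913748 -35.64742589898688
[0.2631, 0.1234, 0.1305, 0.0002, -0.0, -0.5933]
73.00865713875096
```

Request:
carry_out --deltas '[0.05,0.0235,0.02,0,0,-0.12,0.105,0.049,0.045,0,0,-0.25,0.16,0.075,0.07,0,0,-0.38,0.215,0.101,0.095,0,0,-0.5,0.263,0.1234,0.12,0,0,-0.593]'

```text
time: 4.15
eef_pos: [0.3761, 0.3008, 0.1328]
tcp_rot: [-0.149, 0.989, 0.0, 0.001]
contact_force: [-0.2, 0.7, -0.0]
opening: 1.003
finger_force: 0.0
```

Request:
carry_out --deltas '[0,0,0,0,0,0,0,0,0,0,0,0]'

```text
time: 4.4
eef_pos: [0.3782, 0.2997, 0.1335]
tcp_rot: [-0.147, 0.989, 0.0, 0.001]
contact_force: [0.6, 0.1, 0.5]
opening: 1.002
finger_force: 0.0
```

```bash
python3 - <<'E'
from h import *
p,d,M=shot("wrist"); s=ctrl.get_state(); print(s["time"],s["eef_pos"],s["tcp_rot"],s["contact_force"],s["qpos"])
P=cloud(d,M)
for z in (.0185,.0505):
    m=(d>0)&(abs(P[...,2]-z)<.004)&(np.hypot(P[...,0]-.3735,P[...,1]-.3035)<.06); q=P[m]; 
    if len(q)>5: print(z,len(q),np.median(q,0),cv2.minEnclosingCircle(q[:,:2].astype(np.float32)),cv2.minAreaRect((q[:,:2]*1000).astype(np.float32)))
print(to([.3729,.3037,.025],np.radians(107)))
E
```

```text
4.45 [0.37907693 0.29945441 0.13394179] [-1.46527097e-01  9.89205738e-01  2.68934904e-04  1.32139364e-03] [0.92497779 0.52221354 0.65037195] [ 4.58329274e-01 -3.70490165e-02  2.12253986e+00 -3.42167484e-04
  1.05342132e+00 -1.40641160e+00]
0.0185 13082 [0.36698902 0.30046301 0.01871426] ((0.37321850657463074, 0.30375808477401733), 0.05043329671025276) ((372.9610595703125, 303.66802978515625), (100.06552124023438, 99.74324035644531), 34.848506927490234)
0.0505 1335 [0.3723866  0.30364167 0.05073748] ((0.3728986084461212, 0.30357420444488525), 0.01812613755464554) ((372.8661193847656, 303.84930419921875), (28.47479248046875, 23.622142791748047), 16.77643585205078)
[0.005, 0.0058, 0.1089, 0.0001, 0.0027, -0.0026]
```

Request:
carry_out --deltas '[0.005,0.0058,0.03,0,0.0027,-0.0026,0.005,0.0058,0.06,0,0.0027,-0.0026,0.005,0.0058,0.07,0,0.0027,-0.0026,0.005,0.0058,0.07,0,0.0027,-0.0026]'

```text
time: 4.95
eef_pos: [0.3725, 0.3029, 0.063]
tcp_rot: [-0.147, 0.989, -0.0, -0.001]
contact_force: [1.4, -0.8, -0.9]
opening: 1.002
finger_force: 0.0
```

```bash
python3 - <<'E'
from h import *
s=ctrl.get_state(); print(s["time"],s["eef_pos"],s["tcp_rot"],s["contact_force"],s["qpos"])
print(to([.3729,.3037,.025],np.radians(107)))
E
```

```text
4.95 [0.3725227  0.30286392 0.06302056] [-1.47057019e-01  9.89127181e-01 -1.95038984e-04 -1.27082453e-03] [ 1.44658578 -0.80946421 -0.94069325] [ 4.70648810e-01  7.33287732e-02  2.16318254e+00  5.54527360e-04
  9.07615422e-01 -1.39567426e+00]
[-0.0007, 0.0007, 0.038, -0.0, -0.0026, -0.0015]
```

Request:
carry_out --deltas '[0,0,0.015,0,-0.0027,0,0,0.0,0.03,0,-0.0027,0,0,0.0,0.0375,0,-0.0027,0,0,0,0.0375,0,-0.0027,0]'

```text
time: 5.45
eef_pos: [0.3708, 0.3029, 0.0243]
tcp_rot: [-0.148, 0.989, -0.0, -0.001]
contact_force: [-0.2, -0.9, -0.2]
opening: 0.998
finger_force: 0.0
```

Request:
carry_out --deltas '[0,0,0,0,0,0,0,0,0,0,0,0,0,0,0,0,0,0,0,0,0,0,0,0,0,0,0,0,0,0]' --grip 0 --grip_force 25

```text
time: 6.08
eef_pos: [0.3718, 0.3034, 0.0256]
tcp_rot: [-0.148, 0.989, 0.0, 0.0]
contact_force: [-0.2, -0.5, 2.1]
opening: 0.273
finger_force: 25.7
```

```bash
python3 - <<'E'
from h import *
s=ctrl.get_state(); print(s["time"],s["eef_pos"],s["tcp_rot"],s["contact_force"],s["wrist_torque"],s["opening"],s["finger_force"])
E
```

```text
6.075 [0.37184942 0.30337524 0.02562992] [-1.47900105e-01  9.89002229e-01  7.87647623e-05  3.79360331e-04] [-0.23488342 -0.45281844  2.11520088] [-0.07340171  0.01964898  0.05770987] 0.27325945911820065 25.736989360302687
```

Request:
carry_out --deltas '[0,0,-0.01,0,0,0,0,0,-0.04,0,0,0,0,0,-0.08,0,0,0,0,0,-0.12,0,0,0,0,0,-0.12,0,0,0]' --grip_force 30

```text
time: 6.7
eef_pos: [0.3734, 0.3044, 0.1487]
tcp_rot: [-0.148, 0.989, 0.001, 0.004]
contact_force: [0.1, -0.0, -2.0]
opening: 0.277
finger_force: 30.1
```

Request:
carry_out --deltas '[0,0,0,0,0,0,0,0,0,0,0,0]'

```text
time: 6.95
eef_pos: [0.37, 0.3024, 0.1428]
tcp_rot: [-0.148, 0.989, -0.001, -0.002]
contact_force: [-0.3, -0.5, -2.8]
opening: 0.276
finger_force: 30.0
```

```bash
python3 - <<'E'
from h import *
ps=[]
p,d,M=shot("wrist","held.png"); s=ctrl.get_state(); print(s["time"],s["eef_pos"],s["tcp_rot"],s["contact_force"],s["wrist_torque"],s["opening"])
P=cloud(d,M); e=s["eef_pos"]; zd=e[2]-.005
m=(d>0)&(abs(P[...,2]-zd)<.006)&(np.hypot(P[...,0]-e[0],P[...,1]-e[1])<.06); q=P[m]
print(len(q),np.median(q,0)-e,np.array(cv2.minEnclosingCircle(q[:,:2].astype(np.float32))[0])-e[:2],cv2.minEnclosingCircle(q[:,:2].astype(np.float32))[1])
print(to([.589,.1084,.145],np.radians(55)))
E
```

```text
7.0 [0.37016711 0.30253823 0.14297754] [-1.47843579e-01  9.89008361e-01 -6.88788216e-04 -2.06490140e-03] [-0.45666207  0.06824047 -3.89083219] [ 0.02325971  0.06948376 -0.00604283] 0.2718729203604049
22767 [-0.018473   -0.00604613 -0.00703059] [0.0013808  0.00080783] 0.05066230893135071
[-0.1525, -0.2496, -0.0025, -0.0026, -0.0036, 0.9076]
```

View pics/held.png

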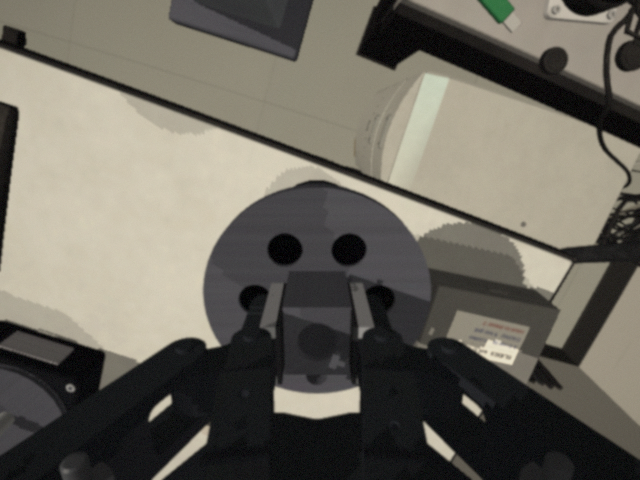

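Request:
carry_out --deltas '[-0.015,-0.025,-0.002,0,0,0.09,-0.04,-0.065,-0.002,0,0,0.24,-0.07,-0.115,-0.002,0,0,0.41,-0.1,-0.165,-0.002,0,0,0.58,-0.125,-0.205,-0.002,0,0,0.74]'

```text
time: 7.62
eef_pos: [0.5518, 0.142, 0.1456]
tcp_rot: [0.223, 0.975, -0.0, -0.001]
contact_force: [-0.0, -0.9, -3.0]
opening: 0.274
finger_force: 30.2
```

```bash
python3 - <<'E'
from h import *
s=ctrl.get_state(); print(s["time"],s["eef_pos"],s["contact_force"],s["opening"])
print(to([.588,.1094,.12],np.radians(55)))
E
```

```text
7.625 [0.55177966 0.14196322 0.14561961] [-0.02840669 -0.92877487 -2.95903889] 0.27376905591120404
[-0.0468, -0.0136, 0.0255, -0.0013, -0.0019, 0.1612]
```

Request:
carry_out --deltas '[-0.03,-0.009,0.01,0,0,0.1,-0.0465,-0.0136,0.02,0,0,0.165,-0.0465,-0.0136,0.025,0,0,0.165,-0.0465,-0.0136,0.025,0,0,0.165,-0.0465,-0.0136,0.025,0,0,0.165]'

```text
time: 8.25
eef_pos: [0.5866, 0.1123, 0.1222]
tcp_rot: [0.299, 0.954, 0.0, -0.0]
contact_force: [-0.6, 0.2, -2.9]
opening: 0.274
finger_force: 30.2
```

```bash
cat >> h.py <<'E'
def where():
    s=ctrl.get_state(); y=R.from_quat(s["tcp_rot"]).as_matrix()
    print(round(s["time"],2),s["eef_pos"].round(4),"yaw",round(np.degrees(np.arctan2(y[1,1],y[0,1])),2),"tilt",y[:2,2].round(4),"F",s["contact_force"].round(1),"T",s["wrist_torque"].round(3))
E
python3 - <<'E'
from h import *
where()
O=[];Y=[]
for k in range(3):
    p,d,M=shot("wrist","over.png"); s=ctrl.get_state(); e=s["eef_pos"]; Rm=R.from_quat(s["tcp_rot"]).as_matrix()
    P=cloud(d,M); m=(d>0)&(abs(P[...,2]-e[2]+.006)<.006)&(np.hypot(P[...,0]-e[0],P[...,1]-e[1])<.06); q=P[m]
    c,r=cv2.minEnclosingCircle(q[:,:2].astype(np.float32)); v=np.r_[np.array(c)-e[:2],0]; print("wheel c",c,"tool offs",(Rm.T@v).round(4),r,"tilt fit",np.linalg.lstsq(np.c_[q[:,:2]-e[:2],np.ones(len(q))],q[:,2],rcond=None)[0].round(4))
where()
E
```

```text
8.25 [0.5866 0.1123 0.1222] yaw 55.24 tilt [-0.0003  0.0001] F [-0.6  0.2 -2.9] T [0.029 0.026 0.005]
wheel c (0.5878064036369324, 0.11075840145349503) tool offs [-0.0017 -0.0007  0.    ] 0.050843268632888794 tilt fit [-0.0017  0.0006  0.1152]
wheel c (0.5879696607589722, 0.11097226291894913) tool offs [-0.0015 -0.0005  0.    ] 0.0505794957280159 tilt fit [-0.0011  0.0006  0.1155]
wheel c (0.5879734754562378, 0.11105979233980179) tool offs [-0.0013 -0.0004  0.    ] 0.05056314170360565 tilt fit [-0.0008  0.0007  0.1157]
8.4 [0.5871 0.1121 0.1228] yaw 55.22 tilt [0.001 0.   ] F [ 0.3 -0.1 -3.3] T [-0.02  -0.017  0.013]
```

Request:
carry_out --deltas '[-0.0026,-0.0012,0.01,0,0,0,-0.0026,-0.0012,0.02,0,0,0,-0.0026,-0.0012,0.027,0,0,0,-0.0026,-0.0012,0.027,0,0,0,-0.0026,-0.0012,0.027,0,0,0]'

```text
time: 9.02
eef_pos: [0.5888, 0.1091, 0.0953]
tcp_rot: [0.299, 0.954, 0.0, 0.0]
contact_force: [-0.6, -0.3, -2.7]
opening: 0.274
finger_force: 30.2
```

```bash
python3 - <<'E'
from h import *
where()
for k in range(3):
    p,d,M=shot("wrist"); s=ctrl.get_state(); e=s["eef_pos"]; Rm=R.from_quat(s["tcp_rot"]).as_matrix()
    P=cloud(d,M); m=(d>0)&(abs(P[...,2]-e[2]+.006)<.006)&(np.hypot(P[...,0]-e[0],P[...,1]-e[1])<.06); q=P[m]
    c,r=cv2.minEnclosingCircle(q[:,:2].astype(np.float32)); v=np.r_[np.array(c)-e[:2],0]; print("wheel c",c,"tool offs",(Rm.T@v).round(4),r)
p,d,M=shot("side"); 
cv2.imwrite("pics/side1.png",cv2.resize(p[170:310,200:387,::-1],(800,600),interpolation=cv2.INTER_CUBIC))
q=cloud(d,M)[d>0]; q=q[(abs(q[:,2]-.087)<.005)&(np.hypot(q[:,0]-.59,q[:,1]-.11)<.06)]; print("side",len(q),cv2.minEnclosingCircle(q[:,:2].astype(np.float32)),q.mean(0))
where()
E
```

```text
9.03 [0.5888 0.1091 0.0953] yaw 55.15 tilt [0.0003 0.    ] F [-0.6 -0.3 -2.7] T [ 0.031 -0.02   0.019]
wheel c (0.5901452302932739, 0.1075252965092659) tool offs [-0.0018 -0.0006  0.    ] 0.05095179006457329
wheel c (0.5901175141334534, 0.10762667655944824) tool offs [-0.0017 -0.0005  0.    ] 0.05080018565058708
wheel c (0.5903839468955994, 0.10772255063056946) tool offs [-0.0019 -0.0003  0.    ] 0.05084669217467308
side 1007 ((0.591805100440979, 0.11038578301668167), 0.0520537793636322) [0.58394624 0.12369013 0.08798849]
9.22 [0.5889 0.1091 0.0957] yaw 55.15 tilt [0.0009 0.    ] F [ 0.1  1.  -2.4] T [0.003 0.032 0.007]
```

View pics/side1.png

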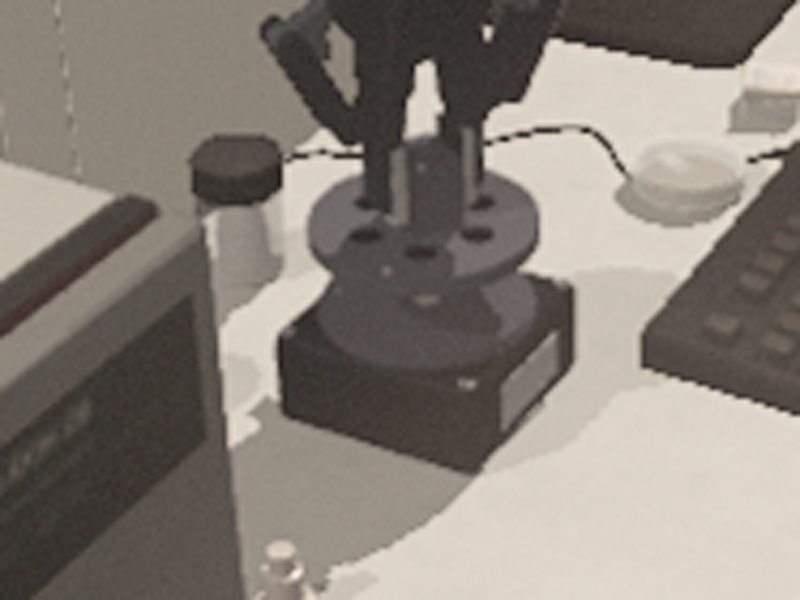

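Request:
carry_out --deltas '[0.0012,0.0003,0.002,0,0,0,0.0012,0.0003,0.004,0,0,0,0.0012,0.0003,0.006,0,0,0,0.0012,0.0003,0.008,0,0,0]'

```text
time: 9.72
eef_pos: [0.5877, 0.11, 0.087]
tcp_rot: [0.299, 0.954, -0.0, -0.0]
contact_force: [-0.3, -0.2, -2.4]
opening: 0.276
finger_force: 30.2
```

Request:
carry_out --deltas '[0,0,0.0015,0,0,0,0,0,0.003,0,0,0,0,0,0.0045,0,0,0,0,0,0.0055,0,0,0,0,0,0.0055,0,0,0]'

```text
time: 10.35
eef_pos: [0.5877, 0.11, 0.0816]
tcp_rot: [0.299, 0.954, -0.0, -0.0]
contact_force: [-0.0, -1.0, -2.2]
opening: 0.276
finger_force: 30.2
```

```bash
python3 - <<'E'
from h import *
where()
p,d,M=shot("wrist")
where()
E
```

```text
10.35 [0.5877 0.11   0.0816] yaw 55.15 tilt [-0.0002  0.    ] F [-0.  -1.  -2.2] T [-0.024 -0.017 -0.013]
10.4 [0.5878 0.11   0.0818] yaw 55.15 tilt [0.0001 0.    ] F [-0.1  0.2 -3. ] T [-0.028 -0.015  0.01 ]
```

Request:
carry_out --deltas '[0,0,0.0025,0,0,0,0,0,0.005,0,0,0,0,0,0.0075,0,0,0,0,0,0.01,0,0,0,0,0,0.01,0,0,0]'

```text
time: 11.02
eef_pos: [0.5877, 0.11, 0.0714]
tcp_rot: [0.299, 0.954, -0.0, -0.0]
contact_force: [0.3, -0.2, -3.5]
opening: 0.278
finger_force: 30.2
```

Request:
carry_out --deltas '[0,0,0.001,0,0,0,0,0,0.002,0,0,0,0,0,0.003,0,0,0,0,0,0.003,0,0,0]'

```text
time: 11.52
eef_pos: [0.5877, 0.11, 0.0686]
tcp_rot: [0.299, 0.954, -0.0, -0.0]
contact_force: [-0.1, 0.1, -3.1]
opening: 0.275
finger_force: 30.2
```

```bash
python3 - <<'E'
from h import *
where()
p,d,M=shot("wrist")
where()
E
```

```text
11.53 [0.5877 0.11   0.0686] yaw 55.15 tilt [-0.0002 -0.    ] F [-0.1  0.1 -3.1] T [-0.044 -0.074 -0.02 ]
11.57 [0.5878 0.11   0.0687] yaw 55.15 tilt [-0.0001 -0.    ] F [ 0.4  0.4 -2.8] T [-0.001 -0.015 -0.012]
```

Request:
carry_out --deltas '[0,0,0.0008,0,0,0,0,0,0.0016,0,0,0,0,0,0.0024,0,0,0,0,0,0.0024,0,0,0]'

```text
time: 12.08
eef_pos: [0.5877, 0.11, 0.0662]
tcp_rot: [0.299, 0.954, -0.0, -0.0]
contact_force: [0.3, -0.1, -3.1]
opening: 0.274
finger_force: 30.2
```

Request:
carry_out --deltas '[0,0,0.0005,0,0,0,0,0,0.001,0,0,0,0,0,0.0015,0,0,0,0,0,0.0015,0,0,0]'

```text
time: 12.58
eef_pos: [0.5878, 0.11, 0.0648]
tcp_rot: [0.299, 0.954, -0.0, -0.0]
contact_force: [0.6, 0.0, -3.3]
opening: 0.274
finger_force: 30.2
```

```bash
python3 - <<'E'
from h import *
where()
p,d,M=shot("side"); 
cv2.imwrite("pics/side2.png",cv2.resize(p[200:290,240:360,::-1],(800,600),interpolation=cv2.INTER_CUBIC))
where()
E
```

```text
12.57 [0.5878 0.11   0.0648] yaw 55.15 tilt [-0.0001 -0.    ] F [ 0.6  0.  -3.3] T [ 0.056  0.002 -0.03 ]
12.62 [0.5878 0.11   0.0648] yaw 55.15 tilt [-0. -0.] F [-0.6  0.5 -3.2] T [-0.064  0.003 -0.006]
```

View pics/side2.png

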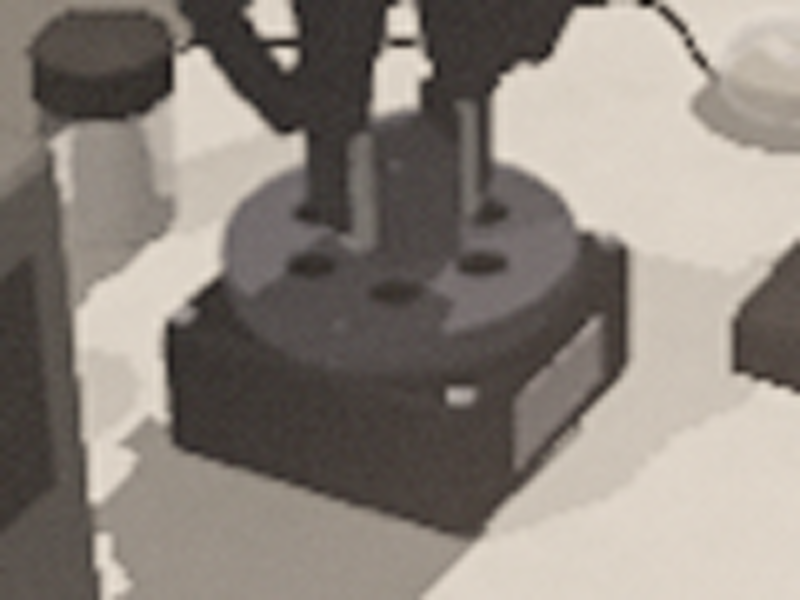

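Request:
carry_out --deltas '[0,0,0.0005,0,0,0,0,0,0.001,0,0,0,0,0,0.001,0,0,0]'

```text
time: 13.0
eef_pos: [0.5877, 0.11, 0.0637]
tcp_rot: [0.299, 0.954, -0.0, -0.0]
contact_force: [-0.1, -0.8, -3.5]
opening: 0.274
finger_force: 30.2
```

Request:
carry_out --deltas '[0,0,0.0003,0,0,0,0,0,0.0006,0,0,0,0,0,0.0006,0,0,0]'

```text
time: 13.38
eef_pos: [0.5878, 0.11, 0.0637]
tcp_rot: [0.299, 0.954, -0.0, -0.0]
contact_force: [-2.3, -0.2, 1.1]
opening: 0.277
finger_force: 30.7
```

Request:
carry_out --deltas '[0,0,0,0,0,0,0,0,0,0,0,0,0,0,0,0,0,0,0,0,0,0,0,0]' --grip 80

```text
time: 13.88
eef_pos: [0.5879, 0.11, 0.0633]
tcp_rot: [0.299, 0.954, 0.0, 0.0]
contact_force: [-0.0, -0.4, -1.0]
opening: 0.798
finger_force: 0.0
```

Request:
carry_out --deltas '[0,0,-0.02,0,0,0,0,0,-0.06,0,0,0,0,0,-0.11,0,0,0,0,0,-0.16,0,0,0,0,0,-0.16,0,0,0]'

```text
time: 14.5
eef_pos: [0.5911, 0.1102, 0.2315]
tcp_rot: [0.299, 0.954, 0.002, 0.006]
contact_force: [-0.5, 0.9, -0.2]
opening: 0.8
finger_force: 0.0
```

```bash
python3 - <<'E'
from h import *
where()
p,d,M=shot("wrist"); P=cloud(d,M)
m=(d>0)&(abs(P[...,2]-.058)<.005)&(np.hypot(P[...,0]-.589,P[...,1]-.1085)<.06); q=P[m]
c,r=cv2.minEnclosingCircle(q[:,:2].astype(np.float32)); print(c,r,np.median(q,0),"plane",np.linalg.lstsq(np.c_[q[:,:2]-c,np.ones(len(q))],q[:,2],rcond=None)[0])
u,v=proj([[.589,.108,.05]],M)[0].astype(int); v0=max(v-60,0);u0=u-80
cv2.imwrite("pics/end.png",cv2.resize(p[v0:v0+120,u0:u0+160,::-1],(800,600),interpolation=cv2.INTER_CUBIC))
E
```

```text
14.5 [0.5911 0.1102 0.2315] yaw 55.17 tilt [0.0136 0.0002] F [-0.5  0.9 -0.2] T [-0.001 -0.007  0.026]
(0.5887832045555115, 0.10894399136304855) 0.050376977771520615 [0.58365259 0.11305939 0.05671755] plane [-0.00141589  0.00101843  0.05658903]
```

View pics/end.png

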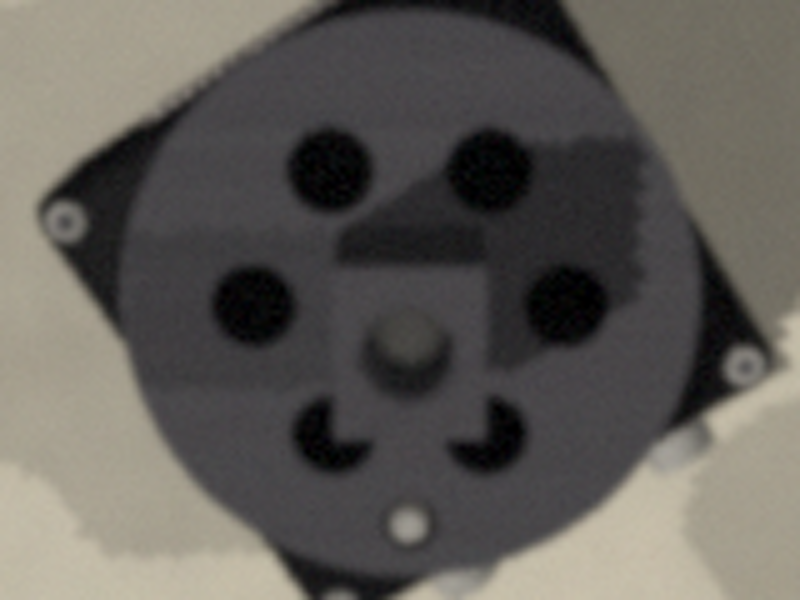

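The bright pin sits inside the pin hole at about (407, 524) in the crop. The disc's top reads 0.058 m and level, so the wheel is fully home.

Request:
carry_out --deltas '[0,0,0,0,0,0,0,0,0,0,0,0,0,0,0,0,0,0]'

```text
time: 14.92
eef_pos: [0.5872, 0.11, 0.2218]
tcp_rot: [0.299, 0.954, -0.0, -0.001]
contact_force: [0.1, -0.0, -1.3]
opening: 0.801
finger_force: 0.0
```

```bash
python3 -c "
from h import *
where(); print(ctrl.sign_off())"
```

```text
14.93 [0.5872 0.11   0.2218] yaw 55.15 tilt [-0.0026 -0.    ] F [ 0.1 -0.  -1.3] T [-0.016 -0.008  0.031]
the job is handed in; nothing more can be done
None
```

The filter wheel is on the drive, hub up, with its pin hole over the drive pin and lying flat on the plate; I released it, moved the arm clear and handed the job in at about 15 s.

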